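# Lock a die cassette into a bench crimping machine

### The job

With the fingertips, gently push the die cassette along its channel until it is fully home against the stop under the machine's head. Then hold the bolt's spring catch down with one fingertip and, keeping it held, push the bolt's stud with the other fingertip until the bolt is fully home in the cassette's slot; only then let the catch spring back up and move clear. Do not grip or lift anything, and leave the other things on the machine and bench where they are.

Things in the scene. Friction and masses are not known exactly. Their poses are not given: they have to be found in the camera images.
- machine: bench crimping machine, fixed, at a new place and yaw each time. Origin: on the bench, below the bolt's line. Axes: x away from its front edge (the way the bolt slides home), y left, z up; (m) marks x, y, z in mm in this frame. Grey bed x -130..140, y -240..150, top at z 35. A channel between two rails (inside 53 mm apart, tops z 50) runs along y at x 50, from y 140 to the stop.
- stop (a point): middle of the face of the steel stop that ends the channel under the head, at x 50, y -80, z 58 (m). The white head stands round it: column x -5..130, y -235..-105, up to z 250 (motor on it to z 343); upper jaw x 10..95, y -120..-46, from z 138 up, with a ram down to z 110; control box on the front x -62..-4, y -222..-125, z 125..240. Axes as the machine's.
- cassette: die cassette in the channel: aluminium block 50 (x) x 110 (y) mm, die and pillars at its -y end (62 mm high, 66 with the button), plain tail 48 mm high at its +y end; 0.7 to 1.0 kg. Origin: centre of its underside, on the bed; axes as the machine's. Push its flat +y end face, 55 mm from the origin, towards -y. Fully home it touches the stop, origin at x 50, y -25 (m); it starts 25 to 50 mm short of that.
- slot (a point): mouth of the cassette's cross slot, on its -x side, 25 mm from the cassette's origin towards +y and 29 mm above its underside; 22 mm wide, 20 mm high. The bolt can enter it only when the cassette is home. Axes as the cassette's.
- bolt (a joint): position of the locking bolt, m: 0 drawn back (start), 0.030 fully home, its hard end; it slides along +x of the machine at y 0. Friction about 2 N. Flat steel bar 16 mm wide, top at z 70 (m), in two guides with tops at z 75 (x -100..-82 and x -10..12). With the catch up it is locked at 0 and at 0.030.
- stud_top (a point): centre of the top of the bolt's upright round finger stud, 15 mm in diameter, from z 74 to z 108; at x -55, y 0 (m) at the start, x -25 when the bolt is home. Push its -x side. Axes as the machine's.
- catch (a joint): angle of the spring safety catch, rad: 0 up (locking), 0.18 fully down, its hard end; below about 0.085 rad the bolt stays blocked. A long steel flap hinged along x at y 82, z 84 (m), its free edge a rolled lip. At the lip: 4.5 N to start, 8.5 N fully down, 7.5 mm of travel, the first 3.5 mm free the bolt. Released, it springs up by itself, into a notch of the bolt at either end.
- catch_lip (a point): middle of the lip's top, at x -60, y 40, z 94 (m) with the catch up. The lip is 8 mm thick, 85 mm long, from x -102 to x -18: a fingertip can slide along it while the bolt moves. Stud and lip are 40 mm apart in y, and the stud's top (z 108) stands higher than the lip, so two fingertips at one height reach both: one on the lip, one behind the stud. Hinge blocks at both ends, y 74..90, tops z 90.
- spare_cassette: a second, identical die cassette lying on the bench beside the machine, not in it; leave it. Origin: centre of its underside.
- lug: loose copper cable lug, 62 x 20 x 14 mm, lying on the machine's bed in front of the head; leave it. Origin: under its middle.
- dish: round yellow plastic dish of small copper terminals, 82 mm across, 20 mm high, on the bench left of the machine; leave it. Origin: centre of its underside.
- screwdriver: screwdriver 190 mm long lying on the bench; leave it. Origin: under its middle.
- oiler: white plastic oil bottle, 44 mm across, 115 mm high, standing on the bench; leave it. Origin: centre of its underside.
- tape: roll of black tape, 90 mm across, 24 mm high, lying flat on the bench; leave it. Origin: centre of its underside.
- caliper: small steel caliper 103 x 43 x 8 mm lying on the left of the bed, beside the catch; leave it. Origin: on its underside, 25 mm from the end without jaws.
Not all that is in view belongs to the job. What is shaped like the cassette but red is not meant.

How it is judged:
By the outcome, as a careful person would: the job done as asked, in the order asked, and still so for the second after the job is handed in, with the robot touching nothing.
It also fails if it takes over 53 s, if anything falls off the work surface, if the arm or the gripper's body presses on something with over 40 N, if the wrist force passes 120 N, or if a joint passes its speed limit or range.

### The arm

A 6-joint arm with a two-finger parallel gripper is mounted at the origin on the work surface. World frame = base frame: x ahead of the robot, y to its left, z up, the work surface at z = 0. Lengths are in m, angles in rad, forces in N, time in s.
With the tool pointing down it reaches from about 0.25 to 0.725 m from the base axis. Payload 9.7 kg.
Tool frame: the origin (TCP) lies where the fingers leave the gripper's body, on its centre line; the fingertips stand 73 mm ahead of it and the grasp point (between the pads) lies 54 mm ahead of it; z points along the fingers, y is the line along which they close (so a half turn about z gives the same grasp; the last joint's range is limited). The gripper opens to 85 mm and grips with 20 to 120 N. Pads are 22 mm wide; open, the fingers measure 114 mm over their backs; the gripper's body (76 mm by 85 mm) begins 54 mm behind the grasp point. The pads swing forward as they close: fully open they stand 13 mm farther back than shut.
Start: joints at [-1.252, 0.087, 0.176, 1.66, 0, 1.571], TCP at [0.172, -0.522, 0.304] pointing down, gripper open.
Joint ranges: [-3.13, 3.13], [-0.85, 1.81], [-1.15, 1.24], [-2.2, 2.28], [-1.44, 1.52], [-3.14, 3.14]. Speed limits (rad/s): [2.22, 2.22, 2.57, 3.14, 3.14, 3.14].

### API

Orientations are given as [roll, pitch, yaw] about the fixed x, y, z axes, in that order (R = Rz(yaw) Ry(pitch) Rx(roll)).
In Python, from cell import env, cams, order, find_in, silhouettes, landmark_of gives the robot as it stands. The module is installed in compiled form; this text tells all that it offers.
- The arm moves only by the shell command python3 -m crank 'ROWS' [OPENING] [FORCE]. ROWS is JSON, one flat list of numbers, 4 for each row, row after row: the shift along the tool's x, y, z in units of 25 mm (1.0 is 25 mm), then the turn about the tool's z in degrees. A call has 1 to 20 rows; each row shifts and turns the commanded pose from where the row before left it, along the tool's axes as they then stand; what a row does not reach is not made up. A row lasts 1/10 s, in which the tool goes at most 50 mm and 8.59 degrees, less where a joint would pass 70% of its speed; a pose out of reach is approached as far as the arm can. A call is refused whole if a number of a shift passes 1 or a number of a turn 8.59, either way. A call with a gripper value outside its range is refused whole. OPENING is the opening, from 0 (shut) to 1 (fully open), set as the call begins (- or left out, the last holds). The fingers move at their own pace and stop on an object; FORCE is the grip in N (left out, the last holds). Time passes only in rows, so rows that do not move let the fingers close. It gives the time, the measured TCP pose, the force, the opening and the grip force at its end, in the units of the state.
- env.get_state(): the state, without advancing time (a new reading comes with each control period).
- cams.snapshot(name): name is "scene" or "side" or "wrist"; returns a dict with "img" (384x512x3 uint8, blue, green, red), "fov_y" (degrees; the focal length in pixels is half the picture's height over the tangent of half this angle, whatever the lens; pixels are square), "cx", "cy" (the principal point, pixels), "R" (3x3) and "t" (3): a world point X has camera coordinates R X + t; the wrist camera has in their place "hand_eye" (4x4, takes a point from camera to tool coordinates, whose origin is the TCP and whose axes are the flange's). Camera axes: x right, y down, z forward; pixel columns grow to the right and rows downward; lengths in m; the calibration is good to about 2 mm. A picture is of the moment at which its call begins: read the wrist's pose just before it. There is no depth.
- order.close_job(): hands the job in; it is judged then, once.
Trained networks look in a picture, given as the dict that the camera call returned (one of the last four; its "shot" number tells which), for a name from the list of things; names that differ only in an ending like _2 or _b are one class to them, and where a whole thing is asked for, a point or a joint stands for the part that bears it (a point fixed in the world has none). Each returns a list of dicts, best first, with "score" (0 to 1); they miss things now and then, are a little off and sometimes report something else, mostly with a low value. They report only what shows in the picture. A call takes as long as a camera call. They do not tell look-alikes from the thing itself.
- find_in(picture, name): "location" ([x, y, z] in m, in the coordinates of the camera as it stood for that picture, good to about 4 mm: the middle of the surface that is visible of it).
- silhouettes(picture, name): "mask" (384x512 bool, what is visible of it).
- landmark_of(picture, name): "location" ([x, y, z] in m, in the coordinates of the camera as it stood for that picture, good to about 4 mm: a listed point, or the origin of a listed thing).
The state is a dict: "t": time; "q": joint angles; "dq": joint speeds; "joint_torque": joint torques, N m; "eef_pos": TCP position; "eef_rot": TCP orientation; "wrist_force": force on the tool from outside, world axes, zero at the start; "wrist_torque": the same for the moment, N m; "finger_gap": opening from 0.0 (shut) to 1.0 (fully open); "grasp_force": force on a finger pad.
Only numpy, scipy, OpenCV 4.12 (cv2) and the standard library are available. Lean on these libraries where they do the work, as an engineer would, in place of code of your own. Each camera call takes 0.05 s, during which the arm holds its last target. There are 200 camera calls.

## Working session

There is one attempt and no reset: what is moved stays moved. The work goes in short steps, Python scripts to look and compute and a shell command to move; the robot and the scene stay as the last step left them, time stands still between calls to the robot, and variables do not carry over. Pictures are saved under pics/ and viewed, at most 10 in all, crops included, and the job is handed in when it is done.

```bash
mkdir -p pics; cat > h.py <<'E'
import numpy as np, cv2
from cell import env, cams, order, find_in, silhouettes, landmark_of
from scipy.spatial.transform import Rotation as Ro
def w(p,X): return np.array(p["R"]).T@(np.array(X)-np.array(p["t"]))
def px(p,X):
    c=np.array(p["R"])@np.array(X)+np.array(p["t"]); f=192/np.tan(np.radians(p["fov_y"])/2)
    return p["cx"]+f*c[0]/c[2], p["cy"]+f*c[1]/c[2]
E
python3 - <<'E'
from h import *
s=env.get_state(); print({k:np.round(v,3) for k,v in s.items()})
for n in ["scene","side"]:
    p=cams.snapshot(n); cv2.imwrite(f"pics/{n}.png",p["img"])
    print(n,p["fov_y"],"cam at",-np.array(p["R"]).T@p["t"])
    for k in ["machine","stop","cassette","slot","stud_top","catch_lip","lug","caliper"]:
        for d in landmark_of(p,k)[:3]: 
            X=w(p,d["location"]); print(k,round(d["score"],2),X.round(3),np.round(px(p,X)))
E
```

```text
{'t': np.float64(0.0), 'q': array([-1.252,  0.087,  0.175,  1.66 , -0.   ,  1.571]), 'dq': array([-0.001, -0.   ,  0.   ,  0.   , -0.001, -0.   ]), 'joint_torque': array([ 2.0000e-03, -5.2038e+01,  4.6481e+01,  1.6000e-02,  0.0000e+00,
       -0.0000e+00]), 'eef_pos': array([ 0.172, -0.522,  0.303]), 'eef_rot': array([-3.14 ,  0.   ,  0.319]), 'wrist_force': array([-0.122, -0.701, -0.27 ]), 'wrist_torque': array([ 0.028, -0.011, -0.004]), 'grasp_force': np.float64(0.0), 'finger_gap': np.float64(0.999)}
scene 55.28214832472185 cam at [1.68344905 0.40351686 0.82156852]
machine 0.6 [ 0.469 -0.498 -0.001] [164. 180.]
machine 0.58 [ 0.531 -0.073 -0.   ] [245. 206.]
machine 0.48 [0.492 0.047 0.043] [277. 199.]
stop 0.66 [ 0.585 -0.15   0.058] [222. 197.]
cassette 0.78 [ 0.573 -0.051  0.037] [246. 205.]
cassette 0.67 [ 0.735  0.206 -0.001] [298. 255.]
cassette 0.67 [ 0.529 -0.075 -0.001] [245. 206.]
slot 0.95 [ 0.552 -0.032  0.063] [253. 198.]
slot 0.65 [0.767 0.208 0.033] [297. 253.]
stud_top 0.37 [ 0.468 -0.082  0.113] [249. 175.]
catch_lip 0.56 [ 0.631 -0.457 -0.004] [151. 200.]
catch_lip 0.44 [ 0.46  -0.042  0.095] [259. 180.]
caliper 0.52 [0.495 0.048 0.039] [277. 200.]
side 56.54561210304584 cam at [-0.06161726  0.58977746  0.75082624]
machine 0.94 [ 0.526 -0.071  0.001] [278. 211.]
machine 0.5 [ 0.472 -0.081  0.103] [295. 193.]
stop 0.92 [ 0.582 -0.151  0.058] [283. 180.]
stop 0.67 [ 0.438 -0.249  0.037] [335. 192.]
cassette 0.84 [0.732 0.207 0.003] [169. 220.]
cassette 0.81 [ 0.571 -0.053  0.037] [264. 199.]
slot 0.89 [ 0.549 -0.028  0.064] [264. 199.]
stud_top 0.6 [ 0.527 -0.073  0.   ] [278. 211.]
stud_top 0.47 [ 0.473 -0.081  0.106] [294. 191.]
stud_top 0.28 [ 0.468 -0.497  0.005] [366. 168.]
catch_lip 0.78 [ 0.46  -0.042  0.094] [289. 202.]
lug 0.66 [ 0.443 -0.248  0.038] [333. 191.]
caliper 0.52 [0.489 0.048 0.031] [259. 228.]
```

View pics/scene.png

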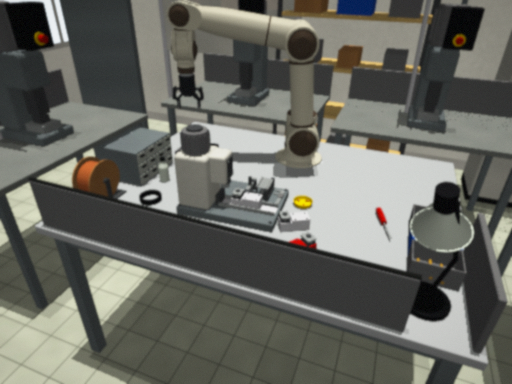

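View pics/side.png

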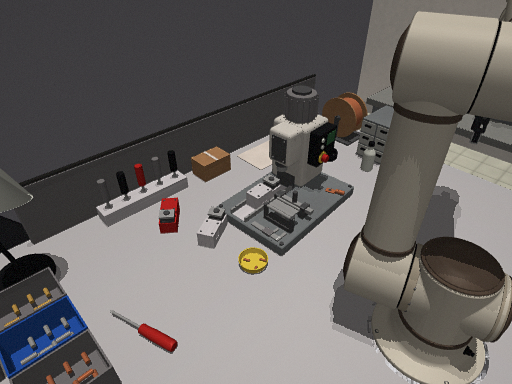

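```bash
python3 -m crank '[0.88,-0.75,-0.05,0,0.88,-0.75,-0.05,0,0.88,-0.75,-0.05,0,0.88,-0.75,-0.05,0,0.88,-0.75,-0.05,0,0.88,-0.75,-0.05,0,0.88,-0.75,-0.05,0,0.88,-0.75,-0.05,0,0.88,-0.75,-0.05,0,0.88,-0.75,-0.05,0,0.88,-0.75,-0.05,0,0.88,-0.75,-0.05,0,0.88,-0.75,-0.05,0,0.88,-0.75,-0.05,0,0.88,-0.75,-0.05,0,0.88,-0.75,-0.05,0,0.88,-0.75,-0.05,0,0.88,-0.75,-0.05,0,0.75,-0.65,-0.05,5,0,0,0,5]' 0.3
python3 - <<'E'
from h import *
def tool(s): 
    T=np.eye(4);T[:3,:3]=Ro.from_euler('xyz',s["eef_rot"]).as_matrix();T[:3,3]=s["eef_pos"];return T
s=env.get_state(); print(s["eef_pos"],s["eef_rot"],s["finger_gap"])
p=cams.snapshot("wrist"); cv2.imwrite("pics/w1.png",p["img"]); H=np.array(p["hand_eye"]); print(H.round(3))
T=tool(s)@H
for k in ["machine","stop","cassette","slot","stud_top","catch_lip","lug","caliper"]:
    for d in landmark_of(p,k)[:2]:
        X=T[:3,:3]@d["location"]+T[:3,3]; print(k,round(d["score"],2),X.round(4))
E
```

```text
t: 2.9
eef_pos: [0.4564, -0.0543, 0.3275]
eef_rot: [-3.141, -0.0, 0.144]
wrist_force: [-0.4, -0.5, 0.5]
finger_gap: 0.3
grasp_force: 0.0
[ 0.45641067 -0.05434884  0.32746167] [-3.14111271e+00 -1.11328916e-04  1.43505555e-01] 0.3001915308337264
[[-0.001 -0.955 -0.296  0.075]
 [ 1.    -0.001 -0.    -0.001]
 [-0.    -0.296  0.955 -0.07 ]
 [ 0.     0.     0.     1.   ]]
machine 0.57 [0.4886 0.0537 0.0353]
machine 0.56 [ 0.5249 -0.0747  0.0025]
stop 0.93 [ 0.5807 -0.1489  0.0573]
stop 0.6 [ 0.4708 -0.0786  0.1078]
cassette 0.66 [ 0.5709 -0.0489  0.0353]
slot 0.69 [ 0.5484 -0.0246  0.0649]
stud_top 0.69 [ 0.471  -0.0825  0.1059]
stud_top 0.19 [ 0.5236 -0.0754  0.0023]
catch_lip 0.75 [ 0.4682 -0.0362  0.0934]
caliper 0.69 [0.4917 0.0548 0.0356]
caliper 0.66 [ 0.4666 -0.042   0.0906]
```

View pics/w1.png

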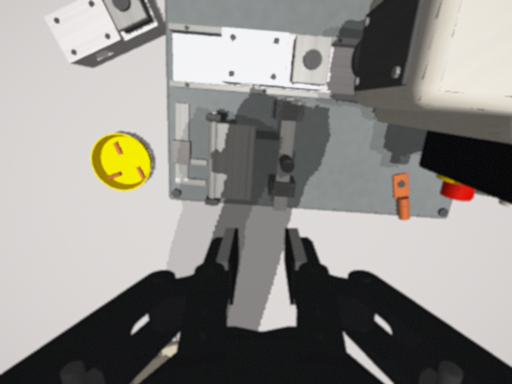

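```bash
cat >> h.py <<'E'
from scipy.optimize import least_squares
def wristcam(save=None):
    s=env.get_state(); p=cams.snapshot("wrist")
    T=np.eye(4);T[:3,:3]=Ro.from_euler('xyz',s["eef_rot"]).as_matrix();T[:3,3]=s["eef_pos"]
    T=T@np.array(p["hand_eye"]); p["R"]=T[:3,:3].T; p["t"]=-T[:3,:3].T@T[:3,3]
    if save: cv2.imwrite(save,p["img"])
    return p
def unproj(p,uv,z):
    f=192/np.tan(np.radians(p["fov_y"])/2); C=-p["R"].T@p["t"]
    d=p["R"].T@np.array([(uv[0]-p["cx"])/f,(uv[1]-p["cy"])/f,1]); return C+d*(z-C[2])/d[2]
def mw(M,X): # machine mm -> world m
    x,y,a=M; X=np.array(X)/1000; return np.array([x+np.cos(a)*X[0]-np.sin(a)*X[1], y+np.sin(a)*X[0]+np.cos(a)*X[1], X[2]])
E
python3 - <<'E'
from h import *
p=wristcam(); img=p["img"]
a=unproj(p,(169,198),.035);b=unproj(p,(448,217),.035);c=unproj(p,(166,5),.035)
print(a,b,np.linalg.norm(a-b),np.degrees(np.arctan2(*(a-b)[[0,1]])), c, np.degrees(np.arctan2(*(c-a)[[1,0]])))
obs=[]
P={"stop":(50,-80,58),"stud_top":(-55,0,108),"catch_lip":(-60,40,94),"machine":(0,0,0)}
def collect(p):
    M0=np.array([.526,-.073,.08])
    for k in P:
        for d in landmark_of(p,k):
            X=w(p,d["location"])
            if np.linalg.norm(X-mw(M0,P[k]))<.015: obs.append((k,X)); break
collect(p); collect(cams.snapshot("scene")); collect(cams.snapshot("side"))
r=least_squares(lambda M:np.concatenate([ (mw(M,P[k])-X)[:2] for k,X in obs]),[.526,-.073,.08],loss='soft_l1',f_scale=.003)
print(r.x,np.degrees(r.x[2])); M=r.x
for k,X in obs: print(k,((X-mw(M,P[k]))*1000).round(1))
for X in [(-130,150,35),(-130,-240,35),(140,150,35),(-55,0,108),(-102,40,94),(-18,40,94),(23.5,140,50),(23.5,0,50),(76.5,140,50),(76.5,0,50)]:
    u=px(p,mw(M,X)); print(X,np.round(u,1)); cv2.drawMarker(img,tuple(int(round(v)) for v in u),(255,0,255),0,6)
cv2.imwrite("pics/o1.png",cv2.resize(img[0:230,130:400],None,fx=2.5,fy=2.5,interpolation=cv2.INTER_CUBIC))
E
```

```text
[0.38744144 0.06152223 0.035     ] [ 0.41497119 -0.3251155   0.035     ] 0.3876165900127352 -4.072754951361605 [0.61711824 0.07560386 0.035     ] 3.508448435400481
[ 0.52616825 -0.07569077  0.09532097] 5.461489085330305
stud_top [ 0.5 -0.2  0.6]
catch_lip [ 3.2  3.6 -5.1]
machine [-1.1  1.1  1.1]
stop [ 3.1 -0.3 -2.7]
stud_top [-5.8 -0.4  3. ]
catch_lip [-0.5  0.   2.6]
machine [ 3.   2.1 -1.6]
stop [-6.1 -0.9 -1.2]
stud_top [ 2.2 -3.1 -3.4]
catch_lip [-0.4 -3.9  1.3]
machine [-1.7  1.2  0.5]
(-130, 150, 35) [169.  201.4]
(-130, -240, 35) [450.4 214.1]
(140, 150, 35) [156.9 -32.5]
(-55, 0, 108) [287.  164.2]
(-102, 40, 94) [248.  200.1]
(-18, 40, 94) [250.7 125.3]
(23.5, 140, 50) [167.2  81.5]
(23.5, 0, 50) [287.7  87.7]
(76.5, 140, 50) [164.7  30.2]
(76.5, 0, 50) [291.3  37. ]
```

View pics/o1.png

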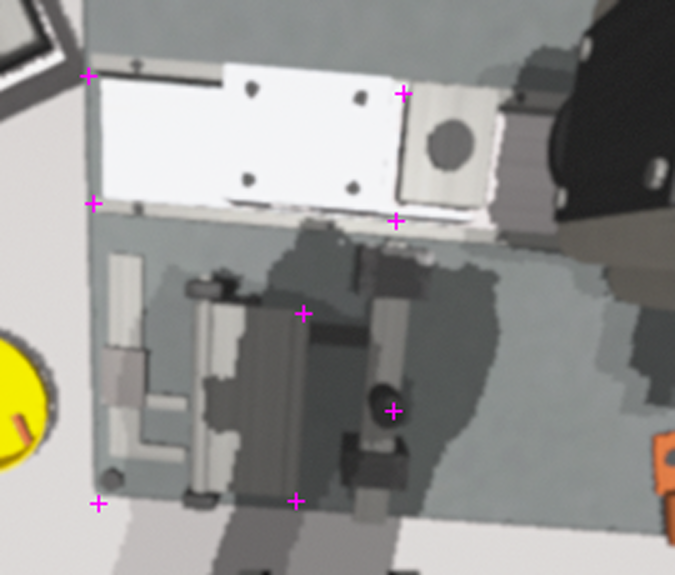

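```bash
cat >> h.py <<'E'
M=np.array([.5268,-.0775,.068])
def loc(X,M=M):
    d=np.array(X)-[M[0],M[1],0]; c,s=np.cos(M[2]),np.sin(M[2])
    return np.array([c*d[0]+s*d[1],-s*d[0]+c*d[1],d[2]])*1000
def st():
    s=env.get_state(); print("t",s["t"],"local",loc(s["eef_pos"]).round(1),"yaw off deg",np.degrees(s["eef_rot"][2]-M[2]).round(2),"gap",s["finger_gap"].round(3),"F local",(Ro.from_euler('z',-M[2]).apply(s["wrist_force"])).round(2))
E
python3 - <<'E'
from h import *
p=wristcam(); st()
for uv in [(219.6,35),(219.6,54),(219.6,76)]: print(loc(unproj(p,uv,.083)).round(1))
for d in landmark_of(p,"cassette")[:1]: print(loc(w(p,d["location"])))
for X in [(-130,150,35),(-130,-240,35),(-55,0,108),(-18,40,94),(23.5,140,50),(76.5,140,50)]: print(X,np.round(px(p,mw(M,X)),1))
E
```

```text
Traceback (most recent call last):
  File "h.py", line 25, in st
    s=env.get_state(); print("t",s["t"],"local",loc(s["eef_pos"]).round(1),"yaw off deg",np.degrees(s["eef_rot"][2]-M[2]).round(2),"gap",s["finger_gap"].round(3),"F local",(Ro.from_euler('z',-M[2]).apply(s["wrist_force"])).round(2))
                                                                                                                                         ^^^^^^^^^^^^^^^^^^^^^
AttributeError: 'float' object has no attribute 'round'
```

```bash
sed -i 's/s\["finger_gap"\].round(3)/round(float(s["finger_gap"]),3)/' h.py
python3 - <<'E'
from h import *
p=wristcam(); st()
for uv in [(219.6,35),(219.6,54),(219.6,76)]: print(loc(unproj(p,uv,.083)).round(1))
for d in landmark_of(p,"cassette")[:1]: print(loc(w(p,d["location"])))
for X in [(-130,150,35),(-130,-240,35),(-55,0,108),(-18,40,94),(23.5,140,50),(76.5,140,50)]: print(X,np.round(px(p,mw(M,X)),1))
E
```

```text
t 4.2 local [-69.8  26.  327.6] yaw off deg 4.37 gap 0.3 F local [-0.98 -0.23 -0.03]
[65.7 78.8 83. ]
[48.3 78.3 83. ]
[27.4 77.6 83. ]
[46.35113457 26.28476266 39.38778278]
(-130, 150, 35) [167.9 198.3]
(-130, -240, 35) [448.4 218.2]
(-55, 0, 108) [287.7 163.9]
(-18, 40, 94) [252.4 124. ]
(23.5, 140, 50) [169.5  77.8]
(76.5, 140, 50) [168.5  26.2]
```

```bash
python3 -m crank '[0,0,0,4.37,0.79,-0.64,0,0,0.79,-0.64,0,0,0.79,-0.64,0,0,0.79,-0.64,0,0,0.79,-0.64,0,0,0.79,-0.64,0,0,0,0,0.9,0,0,0,0.9,0,0,0,0.9,0,0,0,0.9,0,0,0,0.9,0,0,0,0.8,0,0,0,0.5,0,0,0,0,0]'
python3 - <<'E'
from h import *
st(); p=wristcam("pics/w2.png")
for k in ["stop","stud_top","catch_lip","cassette"]:
    for d in landmark_of(p,k)[:1]: print(k,d["score"],loc(w(p,d["location"])).round(1))
E
```

```text
t: 5.75
eef_pos: [0.5667, 0.0433, 0.1809]
eef_rot: [-3.138, 0.003, 0.075]
wrist_force: [-0.3, 1.0, 0.8]
finger_gap: 0.299
grasp_force: 0.0
t 5.75 local [ 48.  117.8 180.9] yaw off deg 0.41 gap 0.299 F local [-0.18  1.06  0.76]
catch_lip 0.56 [-58.5  42.5  92.2]
cassette 0.96 [46.4 26.4 37.9]
```

View pics/w2.png

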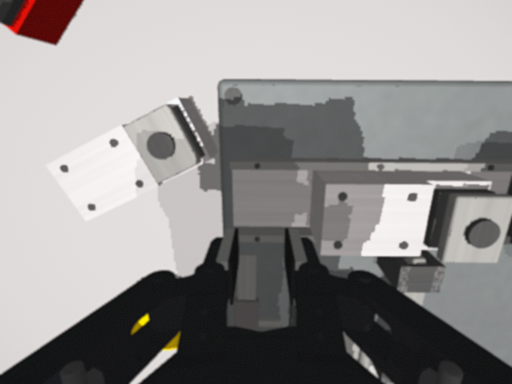

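```bash
python3 - <<'E'
from h import *
p=wristcam(); st()
print(loc(unproj(p,(220,81),.035)),loc(unproj(p,(511,82),.035)))
print("rail inner rear y, tail corners",loc(unproj(p,(260,170),.050)),loc(unproj(p,(325,185),.083)),loc(unproj(p,(331,255),.083)), loc(unproj(p,(315,171),.050)))
E
```

```text
t 6.05 local [ 49.1 117.8 183.7] yaw off deg 0.4 gap 0.305 F local [-1.16  0.2   0.22]
[138.72976605 149.67954034  35.        ] [139.30486062 -62.3873003   35.        ]
rail inner rear y, tail corners [ 75.86438861 120.05556741  50.        ] [74.14859554 78.58694717 83.        ] [24.14096418 70.81173036 83.        ] [75.38422267 79.0662392  50.        ]
```

```bash
python3 -m crank '[0,0,0.7,0.4,0,0,0.7,0,0,0,0.7,0,0,0,0,0,0,0.16,0,0,0,0.16,0,0,0,0.16,0,0,0,0.16,0,0,0,0.16,0,0,0,0.16,0,0,0,0.16,0,0,0,0.16,0,0,0,0.16,0,0]'; python3 -c "from h import *;st()"; python3 -m crank '[0,0.16,0,0,0,0.16,0,0,0,0.16,0,0,0,0.16,0,0]'; python3 -c "from h import *;st()"
```

```text
t: 7.35
eef_pos: [0.5706, 0.0061, 0.1314]
eef_rot: [-3.135, -0.002, 0.072]
wrist_force: [-0.4, 6.7, 5.2]
finger_gap: 0.301
grasp_force: 3.7
t 7.35 local [ 49.4  80.5 131.4] yaw off deg 0.23 gap 0.301 F local [0.04 6.71 5.17]
t: 7.75
eef_pos: [0.5718, -0.0098, 0.1314]
eef_rot: [-3.135, -0.002, 0.072]
wrist_force: [-1.7, 8.7, 4.1]
finger_gap: 0.299
grasp_force: 3.8
t 7.75 local [ 49.5  64.5 131.4] yaw off deg 0.23 gap 0.299 F local [-1.08  8.81  4.14]
```

```bash
python3 -m crank '[0,0.1,0,0,0,0.1,0,0]'; python3 -m crank '[0,0.08,0,0]';python3 -m crank '[0,0.06,0,0]'
```

```text
t: 7.95
eef_pos: [0.5722, -0.0147, 0.1314]
eef_rot: [-3.135, -0.002, 0.072]
wrist_force: [-0.2, 8.4, 4.5]
finger_gap: 0.297
grasp_force: 3.9
t: 8.05
eef_pos: [0.5723, -0.0167, 0.1314]
eef_rot: [-3.134, -0.002, 0.072]
wrist_force: [-0.5, 16.1, 6.2]
finger_gap: 0.295
grasp_force: 8.2
t: 8.15
eef_pos: [0.5723, -0.017, 0.1315]
eef_rot: [-3.131, -0.003, 0.073]
wrist_force: [-1.4, 22.0, 6.4]
finger_gap: 0.301
grasp_force: 10.9
```

```bash
python3 -c "from h import *;st()"; python3 -m crank '[0,0.06,0,0]'
```

```text
t 8.15 local [ 49.6  57.3 131.5] yaw off deg 0.28 gap 0.301 F local [ 0.09 22.    6.37]
t: 8.25
eef_pos: [0.5726, -0.0172, 0.1316]
eef_rot: [-3.129, -0.003, 0.074]
wrist_force: [-0.3, 28.9, 5.6]
finger_gap: 0.298
grasp_force: 14.6
```

```bash
python3 -m crank '[0,-0.4,0,0,0,-0.4,0,0,0,0,-0.8,0,0,0,-0.8,0,0,0,-0.8,0,0,0,-0.6,0,-0.8,0.33,0,0,-0.8,0.33,0,0,-0.8,0.34,0,0,-0.8,0.34,0,0,-0.8,0.34,0,0,-0.8,0.34,0,-0.47,0.3,0,0,0,0,0,0,0,0,0,0]'
python3 - <<'E'
from h import *
st(); p=wristcam("pics/w3.png")
for k in ["stop","stud_top","catch_lip","cassette","slot"]:
    for d in landmark_of(p,k)[:1]: print(k,d["score"],loc(w(p,d["location"])).round(1))
E
```

```text
t 8.25 local [ 49.8  57.  131.6] yaw off deg 0.35 gap 0.298 F local [ 1.64 28.84  5.6 ]
cassette 0.91 [ 44.5 -22.8  39.2]invalid input at $: expected a multiple of 4 numbers
```

View pics/w3.png

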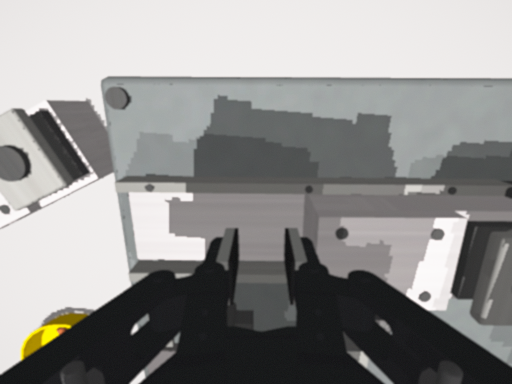

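The picture shows the cassette tail pushed to the right (x 310–440), with the clear channel to its left. That last move was refused because of a missing number, so I'm resending it.

```bash
python3 -m crank '[0,-0.4,0,0,0,-0.4,0,0,0,0,-0.8,0,0,0,-0.8,0,0,0,-0.8,0,0,0,-0.6,0,-0.8,0.33,0,0,-0.8,0.33,0,0,-0.8,0.33,0,0,-0.8,0.33,0,0,-0.8,0.33,0,0,-0.8,0.33,0,0,-0.56,0.3,0,0,0,0,0,0,0,0,0,0]'
python3 - <<'E'
from h import *
st(); p=wristcam("pics/w4.png")
for k in ["stop","stud_top","catch_lip","cassette","slot"]:
    for d in landmark_of(p,k)[:1]: print(k,d["score"],loc(w(p,d["location"])).round(1))
E
```

```text
t: 10.05
eef_pos: [0.4413, -0.0673, 0.2049]
eef_rot: [-3.137, -0.001, 0.07]
wrist_force: [0.2, -0.0, 0.0]
finger_gap: 0.3
grasp_force: 0.0
t 10.05 local [-84.6  16.  204.9] yaw off deg 0.14 gap 0.3 F local [ 0.24 -0.06  0.04]
stud_top 0.83 [-55.4   2.1 107.2]
catch_lip 0.79 [-58.2  41.3  92.3]
cassette 0.95 [ 45.2 -23.9  38.3]
slot 0.88 [24.4  4.9 62. ]
```

View pics/w4.png

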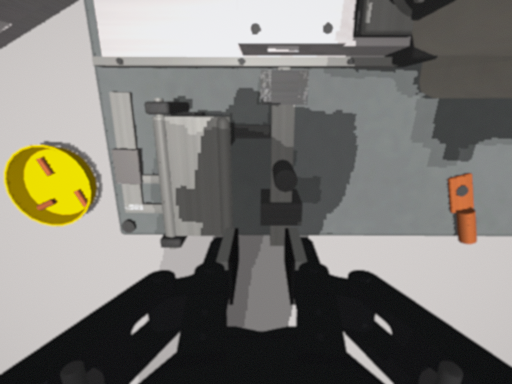

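```bash
python3 -m crank '[0,-0.2,0.3,0,0,0,0.5,0,0,0,0.5,0,0,0,0,0,0,0,0,0]'; python3 -m crank '[0,0,0.1,0,0,0,0.1,0]';  python3 -m crank '[0,0,0.08,0,0,0,0,0]'; python3 -c "from h import *;st()"
```

```text
t: 10.85
eef_pos: [0.4402, -0.062, 0.1716]
eef_rot: [-3.137, 0.001, 0.071]
wrist_force: [-0.1, 0.6, -0.4]
finger_gap: 0.3
grasp_force: 0.0
t: 11.05
eef_pos: [0.4408, -0.0621, 0.1674]
eef_rot: [-3.137, -0.001, 0.071]
wrist_force: [-0.3, -0.1, -0.6]
finger_gap: 0.298
grasp_force: 0.0
t: 11.25
eef_pos: [0.4407, -0.0621, 0.1655]
eef_rot: [-3.137, -0.001, 0.071]
wrist_force: [-0.2, -0.6, 3.6]
finger_gap: 0.3
grasp_force: 2.1
t 11.25 local [-84.8  21.2 165.5] yaw off deg 0.17 gap 0.3 F local [-0.19 -0.59  3.56]
```

```bash
python3 -m crank '[0,0,0.08,0,0,0,0.08,0,0,0,0,0]';  python3 -m crank '[0,0,0.06,0,0,0,0.03,0,0,0,0,0]'; python3 -c "from h import *;st()"
```

```text
t: 11.55
eef_pos: [0.4408, -0.0625, 0.1617]
eef_rot: [-3.138, -0.001, 0.071]
wrist_force: [-1.4, -3.5, 6.7]
finger_gap: 0.297
grasp_force: 3.4
t: 11.85
eef_pos: [0.4408, -0.0626, 0.1597]
eef_rot: [-3.139, -0.001, 0.071]
wrist_force: [-1.8, -5.0, 6.9]
finger_gap: 0.302
grasp_force: 4.0
t 11.85 local [-84.8  20.7 159.7] yaw off deg 0.15 gap 0.302 F local [-2.13 -4.84  6.93]
```

```bash
python3 -m crank '[0,0,0.04,0,0.12,0,0,0,0.12,0,0,0,0.12,0,0,0,0.12,0,0,0]'; python3 -m crank '[0.1,0,0,0]'; python3 -m crank '[0.1,0,0,0]'; python3 -c "from h import *;st()"
```

```text
t: 12.35
eef_pos: [0.4521, -0.0613, 0.1584]
eef_rot: [-3.137, 0.001, 0.071]
wrist_force: [-7.4, -2.2, 8.1]
finger_gap: 0.297
grasp_force: 5.0
t: 12.45
eef_pos: [0.4544, -0.0611, 0.1584]
eef_rot: [-3.137, 0.001, 0.071]
wrist_force: [-6.5, -2.8, 8.5]
finger_gap: 0.301
grasp_force: 5.0
t: 12.55
eef_pos: [0.4568, -0.061, 0.1584]
eef_rot: [-3.137, 0.002, 0.071]
wrist_force: [-6.9, -1.4, 8.7]
finger_gap: 0.301
grasp_force: 4.8
t 12.55 local [-68.7  21.3 158.4] yaw off deg 0.17 gap 0.301 F local [-6.93 -0.89  8.71]
```

```bash
python3 -m crank '[0.1,0,0,0,0.1,0,0,0,0.1,0,0,0,0.1,0,0,0]'; python3 -m crank '[0.1,0,0,0,0.1,0,0,0,0.1,0,0,0,0.1,0,0,0]'; python3 -c "from h import *;st()"; python3 -m crank '[0.06,0,0,0]'; python3 -m crank '[0.06,0,0,0]'; python3 -c "from h import *;st()"
```

```text
t: 12.95
eef_pos: [0.4668, -0.0603, 0.1584]
eef_rot: [-3.137, 0.002, 0.071]
wrist_force: [-7.1, -2.8, 9.3]
finger_gap: 0.301
grasp_force: 4.8
t: 13.35
eef_pos: [0.4768, -0.0596, 0.1584]
eef_rot: [-3.138, 0.001, 0.071]
wrist_force: [-6.5, -2.3, 8.4]
finger_gap: 0.301
grasp_force: 4.9
t 13.35 local [-48.7  21.3 158.4] yaw off deg 0.16 gap 0.301 F local [-6.66 -1.89  8.42]
t: 13.45
eef_pos: [0.4784, -0.0595, 0.1584]
eef_rot: [-3.137, 0.001, 0.071]
wrist_force: [-7.2, -2.7, 8.8]
finger_gap: 0.303
grasp_force: 4.9
t: 13.55
eef_pos: [0.4798, -0.0594, 0.1584]
eef_rot: [-3.137, 0.001, 0.071]
wrist_force: [-5.8, -1.6, 8.6]
finger_gap: 0.301
grasp_force: 4.9
t 13.55 local [-45.7  21.3 158.4] yaw off deg 0.16 gap 0.301 F local [-5.85 -1.25  8.63]
```

```bash
python3 -m crank '[0.06,0,0,0]'|grep -E "pos|wrist"; python3 -m crank '[0.06,0,0,0]'|grep -E "pos|wrist"; python3 -m crank '[0.05,0,0,0]'|grep -E "pos|wrist"; python3 -m crank '[0.04,0,0,0]'|grep -E "pos|wrist"
```

```text
eef_pos: [0.4813, -0.0593, 0.1584]
wrist_force: [-6.3, -3.4, 8.6]
eef_pos: [0.4823, -0.0592, 0.1583]
wrist_force: [-15.0, -3.3, 13.0]
eef_pos: [0.4825, -0.0592, 0.1583]
wrist_force: [-21.3, -3.4, 15.7]
eef_pos: [0.4828, -0.0592, 0.1583]
wrist_force: [-24.2, -3.8, 19.2]
```

```bash
python3 -m crank '[-0.06,0,0,0]'|grep -E "pos|wrist"; python3 -m crank '[0,0,-0.1,0,0,0,-0.15,0,0,0,-0.2,0,0,0,-0.3,0,-0.2,0,-0.8,0,-0.4,0,-0.8,0,-0.8,0,-0.8,0,-0.8,0,0,0,-0.8,0,0,0,0,0,0,0,0,0,0,0]'
python3 - <<'E'
from h import *
st(); p=wristcam("pics/w5.png")
for k in ["stud_top","catch_lip","cassette","slot"]:
    for d in landmark_of(p,k)[:1]: print(k,d["score"],loc(w(p,d["location"])).round(1))
E
```

```text
eef_pos: [0.4824, -0.0592, 0.1584]
wrist_force: [-9.5, -2.6, 10.0]
t: 15.15
eef_pos: [0.4097, -0.0646, 0.2371]
eef_rot: [-3.137, -0.001, 0.071]
wrist_force: [0.8, -0.4, -0.0]
finger_gap: 0.299
grasp_force: 0.0
t 15.15 local [-116.    20.8  237.1] yaw off deg 0.17 gap 0.299 F local [ 0.79 -0.43 -0.04]
stud_top 0.79 [-24.1   0.2 108.5]
catch_lip 0.72 [-59.4  41.7  92.1]
slot 0.94 [24.8  3.6 66.1]
```

View pics/w5.png

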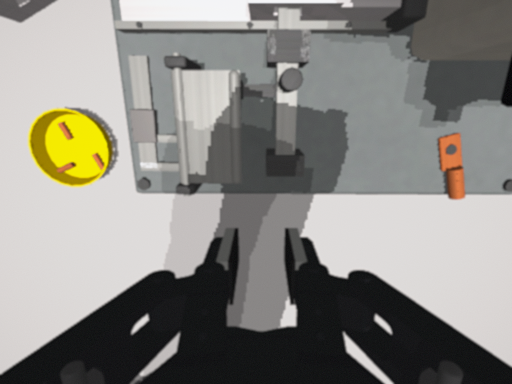

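The stud now sits at (290,79), which is x −24 in the machine frame. The bolt reaches into the cassette's slot, the catch lip is back at its starting height, and the gripper is clear.

```bash
python3 -c "from h import *;print(order.close_job())"
```

```text
the job is handed in; nothing more can be done
None
```

The job is handed in: the cassette is home against the stop, the bolt was pushed fully home with the catch held down, the catch has sprung back up, and the arm is clear, at about 15 s of the allowed 53 s.

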